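Try the go gauge in the coupler stand's slot

TASK

The slot in the wooden coupler stand must be checked with the go gauge, but a canister is parked over it: lift the canister off by its handle and stand it upright, wholly on the cork mat beside the stand, and let it go. Then take the go gauge by its wooden grip out of its rest block and lower its blade through the stand's slot until the tip is well out below the board while the collar stays clearly above the wood. Finish while still holding the gauge there, upright, still and hanging from the gripper without pressing hard on the slot's sides; leave all the other things where they are.

Things in the scene. Friction and masses are not known exactly. Their poses are not given: they have to be found in the camera images.
- stand: fixed wooden stand like a small bridge: top board 110 (x) x 200 (y) x 16 mm thick, upper face 90 mm above the bench, on a 16 mm panel at each y end, open beneath. Origin: on the bench under the board centre; z up. The slot is towards its +y end, two 22 mm coupler holes (a coupler in one) 60 mm towards -y
- slot (a point): centre of the slot at the level of the board's upper face (stand frame 0, +35, 90 mm), axes as the stand's. The slot goes right through the board and is 12 mm wide along x and 44 mm long along y, with a 2 mm chamfer round its mouth. Covered by the canister at the start
- canister: closed round aluminium canister, 72 mm diameter, body 70 mm tall, about 0.4 kg, on the stand over the slot. A straight black handle bar, 12 mm wide (its x), 14 tall, 46 long (its y), spans its top centrally on thin wire posts at y +-27 mm; bar centre 115 mm above the underside, 38 mm free under the bar. Origin: centre of underside; z up
- mat: fixed round cork mat, 120 mm diameter, 3 mm thick, lying on the bench to the left or the right of the stand. Origin: centre of its underside, on the bench
- rest: fixed dark wooden block, 76 (x) x 100 (y) x 75 mm tall, on the other side of the stand from the mat; a 16 x 46 mm pocket (x by y) goes down through its middle and holds the gauge. Origin: centre of underside
- gauge: steel go gauge upright in the rest block, about 0.25 kg. Origin: tip, middle of the lower edge; z up. Blade 10 mm thick (x), 40 wide (y), wedge nose in the lowest 5 mm; collar 26 x 56 x 6 mm, 56 to 62 mm above the tip, resting on the block at the start; wooden grip 18 thick (x), 36 wide (y), 62 to 112 mm above the tip. Half a turn about z makes no difference to the fit
- socket_a: nickel-plated female socket standing upright, 38 mm diameter, 55 mm tall; bystander. Origin: centre of underside
- socket_b: second nickel-plated female socket, same size as the other; bystander. Origin: centre of underside
- sleeve: black nylon sleeve standing on end, 44 mm diameter, 45 mm tall; bystander. Origin: centre of underside
- plug: rounded brass plug standing upright, 32 mm diameter, 46 mm tall; bystander. Origin: centre of underside
- bushing: heavy steel bushing ring lying flat, 60 mm diameter, 24 mm tall; bystander. Origin: centre of underside
- coupler: steel flat-face coupler standing in a hole of the stand, 30 mm diameter, its top 42 mm above the stand's top board; bystander. Origin: on its axis at the height of the board's upper face
- spanner: open-ended steel spanner, 160 mm long, lying flat at the far side; bystander
There are look-alikes about, which are no part of the job. Leave any orange look-alike of the gauge alone. Leave any purple look-alike of the canister alone.

How it is judged (in metres and radians):
On the way, in this order (a step that is already met when the one before it is completed fails the run):
1. the canister stands upright on the cork mat, let go (horizontal distance between canister and mat below 0.026 m and z of canister in the frame of mat below 0.006 m and angle between canister's own z axis and vertical below 0.08 rad and linear speed of canister below 0.03 m/s and contact force between the fingers and canister below 0.1 N), for 0.3 s.
2. the gauge is lifted clear of its rest block in the gripper (height (world z) of gauge above 0.078 m and contact force between the fingers and gauge above 1 N), for 0.1 s.
At the end, for the whole second after the job is handed in: Gauge held in the gripper (over 1 N), in the slot: tip 22 to 52 mm below the board top, within 6 mm of the slot centre, upright within 0.07 rad, turned within 0.12 rad of the slot, still, under 12 N on the stand. Canister upright on the mat, within 26 mm of its centre (horizontal distance between canister and mat below 0.026 m and z of canister in the frame of mat below 0.006 m and angle between canister's own z axis and vertical below 0.08 rad and linear speed of canister below 0.03 m/s and horizontal distance between gauge and slot below 0.006 m and z of gauge in the frame of slot between -0.052 and -0.022 m and angle between gauge's own z axis and vertical below 0.07 rad and angle between the x axis of gauge and the x axis of stand, either way round below 0.12 rad and linear speed of gauge below 0.02 m/s and contact force between the fingers and gauge above 1 N and contact force between gauge and stand below 12 N); the arm keeps its last pose, push and grip.
It fails at once if a bystander is moved more than 20 mm or tipped (distance of any of socket_a, socket_b, sleeve, plug, bushing, coupler, spanner from where it was at the start of the episode above 0.02 m or angle between any of socket_a, socket_b, sleeve, plug, bushing, coupler's own z axis and vertical above 0.5 rad).
It fails at once if the canister is tipped over (angle between canister's own z axis and vertical above 0.7 rad).
It also fails if it takes over 61 s, if anything falls off the work surface, if the arm or the gripper's body presses on something with over 40 N, if the wrist force passes 120 N, or if a joint passes its speed limit or range.

ROBOT

A 6-joint arm with a two-finger parallel gripper is mounted at the origin on the work surface. World frame = base frame: x ahead of the robot, y to its left, z up, the work surface at z = 0. Lengths are in mm, angles in rad, forces in N, time in s.
With the tool pointing down it reaches from about 350 to 775 mm from the base axis. Payload 7.3 kg.
Tool frame: the origin (TCP) lies at the very end of the fingers, on their centre line; the grasp point (between the pads) lies 19 mm behind it; z points along the fingers, y is the line along which they close (so a half turn about z gives the same grasp; the last joint's range is limited). The gripper opens to 92 mm and grips with 3 to 60 N. Pads are 19 mm wide; open, the fingers measure 130 mm over their backs; the gripper's body (75 mm by 190 mm) begins 47 mm behind the grasp point.
Start: joints at [1.123, 0.342, 1.524, -0, 1.275, -0.146], TCP at [156.036, 501.296, 226.741] pointing down, gripper open.
Joint ranges: [-2.53, 2.53], [-0.77, 2.02], [0.04, 2.7], [-1, 4.14], [0.28, 2.66], [-3.11, 3.11]. Speed limits (rad/s): [2.57, 2.57, 3.14, 3.14, 3.14, 3.14].

INTERFACE

Orientations are given as [roll, pitch, yaw] about the fixed x, y, z axes, in that order (R = Rz(yaw) Ry(pitch) Rx(roll)).
In Python, from plant import bot gives the robot as it stands.
- The arm moves only by the tool send_rows, never from a script. Its argument "rows" is a list of rows, each an object of numbers: "x", "y", "z": the shift along the tool's x, y, z in units of 0.2 m (1.0 is 0.2 m); "ax", "ay", "az": the turn, a rotation vector about the tool's x, y, z in units of 60 degrees (1.0 is 60 degrees); "jaw": the opening, from -1 (shut) to 1 (fully open), so that 0 is half open. In form: [{"x": .., "y": .., "z": .., "ax": .., "ay": .., "az": .., "jaw": ..}, ...]. A call has exactly 10 rows; each row is the pose to reach, as a shift and turn from the pose commanded when the call began, along the tool's axes at that moment; what a row does not reach only later rows make up. A row lasts 1/8 s, in which the tool goes at most 62.5 mm and 10.7 degrees, less where a joint would pass 70% of its speed; a pose out of reach is approached as far as the arm can. A call with a number of a shift or a turn outside -1 to 1 is refused whole. A call with a gripper value outside its range is refused whole. The fingers move at their own pace and stop on an object; the grip force is fixed at half the most. Time passes only in rows, so rows that repeat a pose let the fingers close, or fill a call up. It gives the time, the measured TCP pose, the force, the opening and the grip force at its end, in the units of the state.
- bot.get_obs(): the state, without advancing time (a new reading comes with each control period).
- bot.capture(name): name is "scene" or "side" or "wrist"; returns (picture, depth): 420x560x3 uint8, red, green, blue; 420x560 float32, mm along the optical axis (not along the pixel's ray), 0 where there is no reading.
- bot.camera_model(name): a dict with "vertical_fov" (degrees; the focal length in pixels is half the picture's height over the tangent of half this angle, whatever the lens; pixels are square), "cx", "cy" (the principal point, pixels), "R" (3x3) and "t" (3): a world point X has camera coordinates R X + t; the wrist camera has in their place "T_tool_cam" (4x4, takes a point from camera to tool coordinates, whose origin is the TCP and whose axes are the flange's). Camera axes: x right, y down, z forward; pixel columns grow to the right and rows downward; lengths in mm; the calibration is good to about 2 mm. A picture is of the moment at which its call begins: read the wrist's pose just before it. camera_model takes no time and is no camera call.
- bot.close_job(): hands the job in; it is judged then, once.
The state is a dict: "time": time; "joint_positions": joint angles; "dq": joint speeds; "tau": joint torques, N m; "tool_pos": TCP position; "tcp_rot": TCP orientation; "contact_force": force on the tool from outside, world axes, zero at the start; "moment": the same for the moment, N m; "grip_width": finger opening in mm; "finger_force": force on a finger pad.
Only numpy, scipy, OpenCV 4.12 (cv2) and the standard library are available. Lean on these libraries where they do the work, as an engineer would, in place of code of your own. Each camera call takes 0.05 s, during which the arm holds its last target. There are 200 camera calls.

## Working session

There is one attempt and no reset: what is moved stays moved. The work goes in short steps, Python scripts to look and compute and a tool call to move; the robot and the scene stay as the last step left them, time stands still between calls to the robot, and variables do not carry over. Pictures are saved under pics/ and viewed, at most 10 in all, crops included, and the job is handed in when it is done.

Besides the shell and the picture viewer there is one more tool, called after "Call:" by a JSON object that holds its "method" and its "body", one argument or row to a line. send_rows: Moves the arm, as the interface text tells. Its arguments: {"type":"object","properties":{"rows":{"type":"array","items":{"type":"object","properties":{"x":{"type":"number","minimum":-1,"maximum":1},"y":{"type":"number","minimum":-1,"maximum":1},"z":{"type":"number","minimum":-1,"maximum":1},"ax":{"type":"number","minimum":-1,"maximum":1},"ay":{"type":"number","minimum":-1,"maximum":1},"az":{"type":"number","minimum":-1,"maximum":1},"jaw":{"type":"number"}}}}},"required":["rows"]}

```bash
ls; mkdir -p pics; python3 - <<'E'
from plant import bot
import cv2,numpy as np
for n in ("scene","side"):
    p,d=bot.capture(n); cv2.imwrite(f"pics/{n}0.png",p[:,:,::-1]); np.savez(f"{n}0.npz",p=p,d=d)
    m=bot.camera_model(n); print(n,{k:np.round(v,3).tolist() for k,v in m.items() if not isinstance(v,str)}, (d>0).mean())
    print([k for k in m])
o=bot.get_obs(); print(o)
print(bot.camera_model("wrist"))
E
```

```text
pics
scene {'vertical_fov': 54.353, 'cx': 279.868, 'cy': 207.496, 'R': [[-0.68, 0.733, 0.014], [0.477, 0.457, -0.751], [-0.557, -0.504, -0.66]], 't': [409.405, -214.886, 1124.794]} 0.9960119047619047
['vertical_fov', 'cx', 'cy', 'R', 't']
side {'vertical_fov': 46.658, 'cx': 272.207, 'cy': 211.282, 'R': [[0.81, -0.586, -0.0], [-0.292, -0.403, -0.867], [0.509, 0.703, -0.498]], 't': [-472.939, 257.717, 733.936]} 0.9962074829931973
['vertical_fov', 'cx', 'cy', 'R', 't']
{'time': 0.1, 'joint_positions': array([ 1.12303407e+00,  3.42635920e-01,  1.52491205e+00,  1.87231141e-05,
        1.27537122e+00, -1.45989211e-01]), 'dq': array([ 9.10148033e-04, -2.16661952e-03, -2.85442696e-03, -5.56003604e-05,
       -1.17592305e-03,  1.56293606e-03]), 'tau': array([ 2.65386749e-03, -4.31999409e+01, -2.44699985e+01,  7.20957876e-02,
        5.25317097e-02, -6.72427882e-05]), 'tool_pos': array([155.85216718, 500.96763811, 226.12663464]), 'tcp_rot': array([-3.14028284e+00, -2.10686471e-04,  2.83981401e+00]), 'contact_force': array([-0.16694758,  0.39004597, -0.22339985]), 'moment': array([-0.02348788, -0.01818589,  0.06600749]), 'finger_force': 0.0, 'grip_width': 91.9396644730425}
{'vertical_fov': 65.40434758192741, 'cx': 283.60685439113536, 'cy': 206.4529224754586, 'T_tool_cam': array([[ 1.14680653e-03, -9.68725372e-01, -2.48132704e-01,
         6.67729190e+01],
       [ 9.99999335e-01,  1.14208011e-03,  1.62992543e-04,
        -3.73279558e-01],
       [ 1.25492416e-04, -2.48132726e-01,  9.68726037e-01,
        -1.57901634e+02],
       [ 0.00000000e+00,  0.00000000e+00,  0.00000000e+00,
         1.00000000e+00]])}
```

View pics/scene0.png

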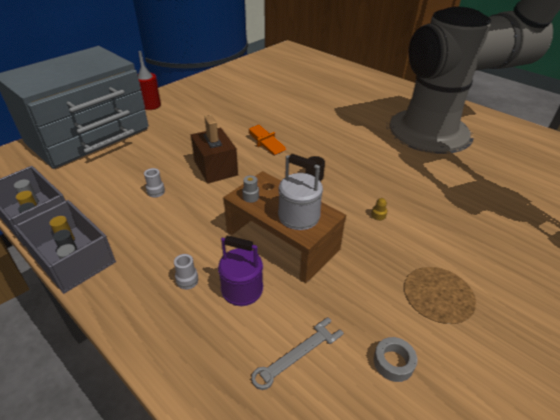

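View pics/side0.png

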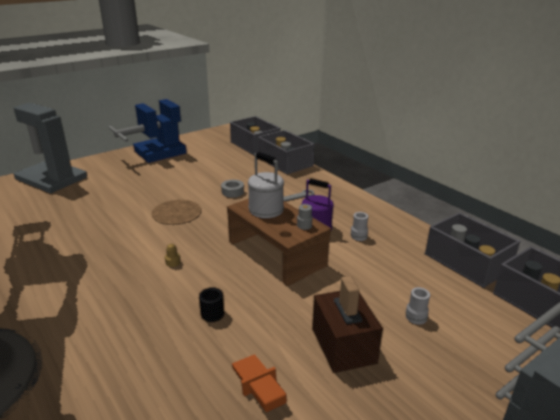

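The scene view shows the stand at about (283,222) with the silver canister at (300,200), the mat at (440,293) and the rest with the gauge at (214,150). The side view shows the same things at (278,232), (266,193), (177,212) and (347,325).

```bash
cat > h.py <<'E'
import numpy as np,cv2
from plant import bot
def cloud(n,p,d,o=None):
    m=bot.camera_model(n); f=210/np.tan(np.radians(m["vertical_fov"])/2)
    v,u=np.mgrid[:420,:560]
    c=np.stack([(u-m["cx"])/f*d,(v-m["cy"])/f*d,d],-1)
    if n!="wrist": return (c-m["t"])@m["R"]
    from scipy.spatial.transform import Rotation as Ro
    T=m["T_tool_cam"]; c=c@T[:3,:3].T+T[:3,3]
    return c@Ro.from_euler("xyz",o["tcp_rot"]).as_matrix().T+o["tool_pos"]
def rect(P,t=""):
    r=cv2.minAreaRect(P[:,:2].astype(np.float32)); print(t,len(P),"rect",np.round(r[0],1),np.round(r[1],1),round(r[2],1),"z med",np.round(np.median(P[:,2]),1),"mean",P.mean(0).round(1)); return r
def box(W,d,u0,u1,v0,v1,z0,z1):
    k=np.zeros(d.shape,bool); k[v0:v1,u0:u1]=1
    return k&(d>0)&(W[...,2]>z0)&(W[...,2]<z1)
E
python3 - <<'E'
from h import *
B={"scene":dict(board=(220,350,170,275,84,96),canlid=(265,335,160,235,152,168),bar=(270,340,145,175,190,225),rest=(185,245,120,185,70,79),grip=(195,225,110,150,88,140),coup=(240,262,170,205,115,140),plug=(368,392,192,225,5,60),mat=(395,485,260,330,1,12),bush=(370,420,330,385,15,30),sleeve=(300,330,150,185,35,60),purp=(210,270,230,305,-5,140)),
"side":dict(board=(220,335,190,260,84,96),canlid=(240,295,165,225,152,168),bar=(245,285,145,175,190,225),rest=(305,385,285,330,70,79),grip=(335,365,270,325,88,140),coup=(295,315,200,235,115,140),plug=(160,185,238,270,5,60),mat=(145,208,195,228,1,12),bush=(215,250,175,200,15,30),sleeve=(195,228,285,322,35,60),purp=(300,335,175,232,-5,140))}
for n in B:
    z=np.load(n+"0.npz"); p,d=z["p"],z["d"]; W=cloud(n,p,d)
    for k,b in B[n].items():
        m=box(W,d,*b); 
        if m.sum()>5: rect(W[m],n+" "+k)
        else: print(n,k,m.sum())
E
```

```text
scene board 2965 rect [636.7  -4.1] [205.2 201.5] 2.7 z med 89.3 mean [605.2   5.6  89.2]
scene canlid 955 rect [593.6  32.7] [67.9 71.9] 8.0 z med 159.0 mean [596.9  35.8 158.6]
scene bar 348 rect [591.4  32.6] [12.9 59.3] 12.6 z med 206.8 mean [593.4  34.4 205.7]
scene rest 666 rect [ 523.6 -283.9] [102.6  76.8] 69.9 z med 74.2 mean [ 529.4 -275.9   74.1]
scene grip 247 rect [ 525.  -283.6] [36.5 18. ] 70.6 z med 116.0 mean [ 528.8 -277.3  114.5]
scene coup 184 rect [615.8 -64.6] [24.9 22.8] 70.6 z med 129.9 mean [617.9 -61.6 127.1]
scene plug 254 rect [402.9  92. ] [24.4 30.8] 18.0 z med 20.9 mean [405.4  93.7  24.3]
scene mat 2911 rect [491.3 280. ] [146.  191.5] 43.5 z med 2.4 mean [500.2 279.2   2.4]
scene bush 939 rect [663.5 286.4] [58.6 58.9] 70.2 z med 22.9 mean [665.3 287.3  22.3]
scene sleeve 108 rect [382.  -89.9] [45.4 34.1] 69.1 z med 42.7 mean [379.3 -89.4  41.8]
scene purp 4482 rect [692.5 -23.4] [185.7 118. ] 44.2 z med 20.7 mean [711.3   6.   35. ]
side board 2128 rect [635.1  -4.9] [205.2 203.8] 2.4 z med 89.0 mean [579.4 -32.5  89. ]
side canlid 495 rect [588.   
[... 152 characters left out ...]
est 1360 rect [ 522.  -284.6] [100.9  77.8] 68.2 z med 74.1 mean [ 516.9 -288.    74.2]
side grip 575 rect [ 520.9 -286.3] [38.3 18.9] 66.4 z med 117.4 mean [ 516.  -291.4  114.9]
side coup 153 rect [612.8 -67.6] [24.9 23.4] 23.6 z med 128.2 mean [610.1 -70.7 126.5]
side plug 267 rect [395.2  85.1] [25.  30.8] 63.0 z med 21.0 mean [394.4  82.4  23.8]
side mat 855 rect [495.9 278.1] [152.1 151.2] 60.7 z med 2.3 mean [495.6 273.9   2.4]
side bush 206 rect [659.9 282.3] [60.3 57. ] 57.4 z med 21.9 mean [659.5 281.2  21. ]
side sleeve 325 rect [384.9 -93.7] [42.9 45.1] 6.5 z med 42.8 mean [384.4 -94.9  41.7]
side purp 1990 rect [770.9  66.6] [447.2  94.8] 50.7 z med 68.1 mean [736.7  36.8  57.9]
```

```bash
python3 - <<'E'
from h import *
for n,bb,bm in (("scene",(220,350,170,275,84,94),(395,485,260,330,-3,9)),("side",(220,335,190,270,84,94),(140,212,190,232,-3,9))):
    z=np.load(n+"0.npz"); p,d=z["p"],z["d"]; W=cloud(n,p,d); hsv=cv2.cvtColor(p,cv2.COLOR_RGB2HSV)
    m=box(W,d,*bb)&(hsv[...,1]>110)&(hsv[...,0]<25); m=cv2.morphologyEx(m.astype(np.uint8),cv2.MORPH_OPEN,np.ones((3,3)))
    _,l,s,_=cv2.connectedComponentsWithStats(m); m=l==1+s[1:,4].argmax(); r=rect(W[m],n+" board")
    print(cv2.boxPoints(r).round(1).tolist())
    m=box(W,d,*bm); y=cv2.GaussianBlur(hsv[...,2],(5,5),0); t,_=cv2.threshold(y[m].reshape(-1,1),0,255,cv2.THRESH_OTSU); print("thr",t)
    k=(m&(y<t)).astype(np.uint8); k=cv2.morphologyEx(k,cv2.MORPH_OPEN,np.ones((3,3)))
    _,l,s,_=cv2.connectedComponentsWithStats(k); k=l==1+s[1:,4].argmax(); r=rect(W[k],n+" mat")
    print(np.round(cv2.minEnclosingCircle(W[k][:,:2].astype(np.float32)),1) if 0 else cv2.minEnclosingCircle(W[k][:,:2].astype(np.float32)))
E
```

```text
scene board 2724 rect [590.3  -6.3] [112.3 201.5] 2.7 z med 89.2 mean [603.9   5.4  89. ]
[[529.5, 91.80000305175781], [538.9000244140625, -109.5999984741211], [651.0999755859375, -104.30000305175781], [641.7000122070312, 97.0]]
thr 140.0
scene mat 3163 rect [498.4 276.9] [119.6 122. ] 24.5 z med 2.3 mean [501.2 279.1   2.2]
((496.4661560058594, 276.6788635253906), 62.73503875732422)
side board 1882 rect [589.2  -6.9] [113.6 203.7] 1.9 z med 89.0 mean [576.4 -34.8  88.8]
[[529.0, 93.0], [535.9000244140625, -110.69999694824219], [649.5, -106.80000305175781], [642.5, 96.80000305175781]]
thr 132.0
side mat 1038 rect [496.4 276.2] [123.1 120.7] 57.2 z med 2.0 mean [494.9 271.6   1.9]
((496.5875549316406, 278.1258239746094), 67.21200561523438)
```

```bash
cat > plan.py <<'E'
import numpy as np,sys
# tool-down pose (x,y,z,yaw deg); fwd applies one move, inv gives numbers for one
def ax(y): y=np.radians(y); return np.array([[np.cos(y),np.sin(y),0],[np.sin(y),-np.cos(y),0],[0,0,-1]])
def inv(p,q): return np.round(np.r_[ax(p[3])@(np.array(q[:3])-p[:3])/200,-(q[3]-p[3])/60],3)
def fwd(p,m): return np.r_[np.array(p[:3])+ax(p[3]).T@np.array(m[:3])*200,p[3]-60*m[3]]
E
python3 - <<'E'
from plan import *
p=np.array([156.036,501.296,226.741,np.degrees(2.8398)]); t=np.array([590.8,31,310,101.4])
for f in (1/3,1/2,1):
    q=p+(t-p)*f; m=inv(p,q).round(2); p=fwd(p,m); print(m,p.round(2))
E
```

```text
[-0.92 -0.53 -0.14  0.34] [300.21 345.4  254.74 142.31]
[-1.06 -0.18 -0.14  0.34] [445.96 187.29 282.74 121.91]
[-1.05  0.2  -0.14  0.34] [590.92  30.17 310.74 101.51]
```

Call:
{"method": "send_rows", "body": {
  "rows": [
    {"x":-0.18,"y":-0.1,"z":-0.04,"az":0.07,"jaw":1},
    {"x":-0.36,"y":-0.2,"z":-0.08,"az":0.14,"jaw":1},
    {"x":-0.54,"y":-0.31,"z":-0.12,"az":0.2,"jaw":1},
    {"x":-0.72,"y":-0.42,"z":-0.16,"az":0.27,"jaw":1},
    {"x":-0.92,"y":-0.53,"z":-0.2,"az":0.34,"jaw":1},
    {"x":-0.92,"y":-0.53,"z":-0.24,"az":0.34,"jaw":1},
    {"x":-0.92,"y":-0.53,"z":-0.28,"az":0.34,"jaw":1},
    {"x":-0.92,"y":-0.53,"z":-0.28,"az":0.34,"jaw":1},
    {"x":-0.92,"y":-0.53,"z":-0.28,"az":0.34,"jaw":1},
    {"x":-0.92,"y":-0.53,"z":-0.28,"az":0.34,"jaw":1}
  ]
}}

```text
schema error: expected keys x, y, z, ax, ay, az, jaw
```

Call:
{"method": "send_rows", "body": {
  "rows": [
    {"x":-0.2,"y":-0.03,"z":-0.02,"az":0.07,"jaw":1},
    {"x":-0.4,"y":-0.06,"z":-0.05,"az":0.14,"jaw":1},
    {"x":-0.6,"y":-0.1,"z":-0.08,"az":0.2,"jaw":1},
    {"x":-0.8,"y":-0.14,"z":-0.11,"az":0.27,"jaw":1},
    {"x":-1.0,"y":-0.18,"z":-0.14,"az":0.34,"jaw":1},
    {"x":-1.0,"y":-0.18,"z":-0.14,"az":0.34,"jaw":1},
    {"x":-1.0,"y":-0.18,"z":-0.14,"az":0.34,"jaw":1},
    {"x":-1.0,"y":-0.18,"z":-0.14,"az":0.34,"jaw":1},
    {"x":-1.0,"y":-0.18,"z":-0.14,"az":0.34,"jaw":1},
    {"x":-1.0,"y":-0.18,"z":-0.14,"az":0.34,"jaw":1}
  ]
}}

```text
schema error: expected keys x, y, z, ax, ay, az, jaw
```

All keys needed.

Call:
{"method": "send_rows", "body": {
  "rows": [
    {"x":-0.18,"y":-0.1,"z":-0.04,"ax":0,"ay":0,"az":0.07,"jaw":1},
    {"x":-0.36,"y":-0.2,"z":-0.08,"ax":0,"ay":0,"az":0.14,"jaw":1},
    {"x":-0.54,"y":-0.31,"z":-0.12,"ax":0,"ay":0,"az":0.2,"jaw":1},
    {"x":-0.72,"y":-0.42,"z":-0.16,"ax":0,"ay":0,"az":0.27,"jaw":1},
    {"x":-0.92,"y":-0.53,"z":-0.2,"ax":0,"ay":0,"az":0.34,"jaw":1},
    {"x":-0.92,"y":-0.53,"z":-0.24,"ax":0,"ay":0,"az":0.34,"jaw":1},
    {"x":-0.92,"y":-0.53,"z":-0.28,"ax":0,"ay":0,"az":0.34,"jaw":1},
    {"x":-0.92,"y":-0.53,"z":-0.28,"ax":0,"ay":0,"az":0.34,"jaw":1},
    {"x":-0.92,"y":-0.53,"z":-0.28,"ax":0,"ay":0,"az":0.34,"jaw":1},
    {"x":-0.92,"y":-0.53,"z":-0.28,"ax":0,"ay":0,"az":0.34,"jaw":1}
  ]
}}

```text
time: 1.35
tool_pos: [299.6, 345.7, 282.4]
tcp_rot: [-3.141, -0.0, 2.485]
contact_force: [0.7, 0.4, 0.1]
grip_width: 91.6
finger_force: 0.0
```

Call:
{"method": "send_rows", "body": {
  "rows": [
    {"x":-0.2,"y":-0.03,"z":-0.02,"ax":0,"ay":0,"az":0.07,"jaw":1},
    {"x":-0.4,"y":-0.06,"z":-0.05,"ax":0,"ay":0,"az":0.14,"jaw":1},
    {"x":-0.6,"y":-0.1,"z":-0.08,"ax":0,"ay":0,"az":0.2,"jaw":1},
    {"x":-0.8,"y":-0.14,"z":-0.11,"ax":0,"ay":0,"az":0.27,"jaw":1},
    {"x":-1.0,"y":-0.18,"z":-0.14,"ax":0,"ay":0,"az":0.34,"jaw":1},
    {"x":-1.0,"y":-0.18,"z":-0.14,"ax":0,"ay":0,"az":0.34,"jaw":1},
    {"x":-1.0,"y":-0.18,"z":-0.14,"ax":0,"ay":0,"az":0.34,"jaw":1},
    {"x":-1.0,"y":-0.18,"z":-0.14,"ax":0,"ay":0,"az":0.34,"jaw":1},
    {"x":-1.0,"y":-0.18,"z":-0.14,"ax":0,"ay":0,"az":0.34,"jaw":1},
    {"x":-1.0,"y":-0.18,"z":-0.14,"ax":0,"ay":0,"az":0.34,"jaw":1}
  ]
}}

```text
time: 2.6
tool_pos: [436.1, 195.1, 310.8]
tcp_rot: [3.141, -0.0, 2.129]
contact_force: [-0.5, -1.1, 0.2]
grip_width: 92.0
finger_force: 0.0
```

```bash
python3 - <<'E'
from plan import *
from plant import bot
p=np.array([156.036,501.296,226.741,np.degrees(2.8398)])
for m in ((-.92,-.53,-.28,.34),(-1,-.18,-.14,.34)): p=fwd(p,m)
o=bot.get_obs(); print(p,o["time"],o["tool_pos"],np.degrees(o["tcp_rot"]))
print(inv(p,(590.8,31,310,101.4)))
E
```

```text
[436.46577459 194.62678991 310.741      121.90855466] 2.6 [436.14759921 195.06999127 310.75870808] [ 1.79991979e+02 -2.53397694e-03  1.21970851e+02]
[-1.102  0.223  0.004  0.342]
```

Call:
{"method": "send_rows", "body": {
  "rows": [
    {"x":-0.2,"y":0.04,"z":0,"ax":0,"ay":0,"az":0.07,"jaw":1},
    {"x":-0.4,"y":0.08,"z":0,"ax":0,"ay":0,"az":0.14,"jaw":1},
    {"x":-0.6,"y":0.12,"z":0,"ax":0,"ay":0,"az":0.21,"jaw":1},
    {"x":-0.8,"y":0.16,"z":0,"ax":0,"ay":0,"az":0.28,"jaw":1},
    {"x":-1.0,"y":0.22,"z":0,"ax":0,"ay":0,"az":0.34,"jaw":1},
    {"x":-1.0,"y":0.22,"z":0,"ax":0,"ay":0,"az":0.34,"jaw":1},
    {"x":-1.0,"y":0.22,"z":0,"ax":0,"ay":0,"az":0.34,"jaw":1},
    {"x":-1.0,"y":0.22,"z":0,"ax":0,"ay":0,"az":0.34,"jaw":1},
    {"x":-1.0,"y":0.22,"z":0,"ax":0,"ay":0,"az":0.34,"jaw":1},
    {"x":-1.0,"y":0.22,"z":0,"ax":0,"ay":0,"az":0.34,"jaw":1}
  ]
}}

```text
time: 3.85
tool_pos: [579.3, 48.6, 311.0]
tcp_rot: [3.141, 0.0, 1.772]
contact_force: [0.3, 0.5, -0.2]
grip_width: 91.6
finger_force: 0.0
```

```bash
python3 - <<'E'
from plan import *
from h import *
p=fwd([436.466,194.627,310.741,121.91],(-1,.22,0,.34)); print(p)
o=bot.get_obs(); print(o["tool_pos"],np.degrees(o["tcp_rot"]))
im,d=bot.capture("wrist"); cv2.imwrite("pics/w1.png",im[:,:,::-1]); W=cloud("wrist",im,d,o)
np.savez("w1.npz",p=im,d=d,W=W)
near=np.hypot(W[...,0]-591,W[...,1]-31)<45
rect(W[near&(d>0)&(W[...,2]>207)&(W[...,2]<216)],"bar top")
rect(W[near&(d>0)&(W[...,2]>154)&(W[...,2]<165)],"lid")
E
```

```text
[579.53399561  48.10891705 310.741      101.51      ]
[579.27039932  48.56088092 311.01198436] [1.79975977e+02 1.58991606e-03 1.01555401e+02]
bar top 794 rect [589.4  32.2] [11.9 57.4] 11.8 z med 211.4 mean [588.8  33.3 211.1]
lid 3169 rect [588.9  33. ] [70.8 69.2] 13.7 z med 159.6 mean [588.   35.7 159.4]
```

View pics/w1.png

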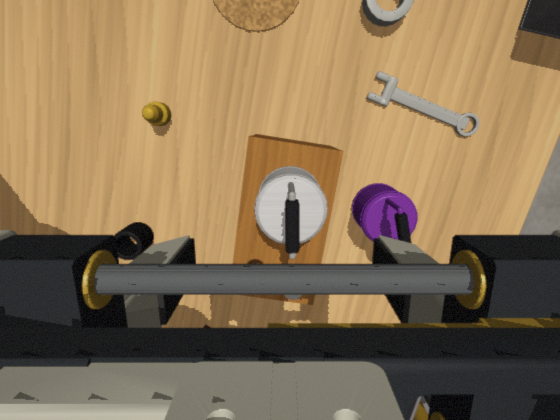

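```bash
python3 - <<'E'
from plan import *
p=[579.534,48.109,310.741,101.51]
m=inv(p,(589.6,32,186,101.7)); print(m); 
p=fwd(p,(-.09,.032,.62,0));print(p)
E
```

```text
[-0.089  0.033  0.624 -0.003]
[589.39699661  31.74803127 186.741      101.51      ]
```

The wrist view shows the silver lid at (291,208) with the black handle along (291,225), and the purple look-alike at (385,215). I descend over the handle and close on it.

Call:
{"method": "send_rows", "body": {
  "rows": [
    {"x":-0.09,"y":0.03,"z":0.05,"ax":0,"ay":0,"az":0,"jaw":1},
    {"x":-0.09,"y":0.03,"z":0.15,"ax":0,"ay":0,"az":0,"jaw":1},
    {"x":-0.09,"y":0.03,"z":0.28,"ax":0,"ay":0,"az":0,"jaw":1},
    {"x":-0.09,"y":0.03,"z":0.42,"ax":0,"ay":0,"az":0,"jaw":1},
    {"x":-0.09,"y":0.03,"z":0.54,"ax":0,"ay":0,"az":0,"jaw":0.5},
    {"x":-0.09,"y":0.03,"z":0.6,"ax":0,"ay":0,"az":0,"jaw":0},
    {"x":-0.09,"y":0.03,"z":0.62,"ax":0,"ay":0,"az":0,"jaw":-0.3},
    {"x":-0.09,"y":0.03,"z":0.62,"ax":0,"ay":0,"az":0,"jaw":-0.5},
    {"x":-0.09,"y":0.03,"z":0.62,"ax":0,"ay":0,"az":0,"jaw":-0.6},
    {"x":-0.09,"y":0.03,"z":0.62,"ax":0,"ay":0,"az":0,"jaw":-0.65}
  ]
}}

```text
time: 5.15
tool_pos: [589.3, 31.7, 187.4]
tcp_rot: [3.14, 0.0, 1.772]
contact_force: [0.3, -0.1, 0.1]
grip_width: 36.4
finger_force: 0.0
```

Call:
{"method": "send_rows", "body": {
  "rows": [
    {"x":0,"y":0,"z":0,"ax":0,"ay":0,"az":0,"jaw":-0.7},
    {"x":0,"y":0,"z":0,"ax":0,"ay":0,"az":0,"jaw":-0.8},
    {"x":0,"y":0,"z":0,"ax":0,"ay":0,"az":0,"jaw":-1},
    {"x":0,"y":0,"z":0,"ax":0,"ay":0,"az":0,"jaw":-1},
    {"x":0,"y":0,"z":0,"ax":0,"ay":0,"az":0,"jaw":-1},
    {"x":0,"y":0,"z":0,"ax":0,"ay":0,"az":0,"jaw":-1},
    {"x":0,"y":0,"z":0,"ax":0,"ay":0,"az":0,"jaw":-1},
    {"x":0,"y":0,"z":0,"ax":0,"ay":0,"az":0,"jaw":-1},
    {"x":0,"y":0,"z":0,"ax":0,"ay":0,"az":0,"jaw":-1},
    {"x":0,"y":0,"z":0,"ax":0,"ay":0,"az":0,"jaw":-1}
  ]
}}

```text
time: 6.4
tool_pos: [589.0, 31.6, 186.7]
tcp_rot: [3.142, -0.0, 1.772]
contact_force: [0.5, -0.8, 1.2]
grip_width: 12.0
finger_force: 30.0
```

Call:
{"method": "send_rows", "body": {
  "rows": [
    {"x":0,"y":0,"z":-0.03,"ax":0,"ay":0,"az":0,"jaw":-1},
    {"x":0,"y":0,"z":-0.1,"ax":0,"ay":0,"az":0,"jaw":-1},
    {"x":0,"y":0,"z":-0.18,"ax":0,"ay":0,"az":0,"jaw":-1},
    {"x":0,"y":0,"z":-0.25,"ax":0,"ay":0,"az":0,"jaw":-1},
    {"x":0.05,"y":0,"z":-0.3,"ax":0,"ay":0,"az":0,"jaw":-1},
    {"x":0.15,"y":-0.02,"z":-0.3,"ax":0,"ay":0,"az":0,"jaw":-1},
    {"x":0.27,"y":-0.05,"z":-0.3,"ax":0,"ay":0,"az":0,"jaw":-1},
    {"x":0.38,"y":-0.08,"z":-0.3,"ax":0,"ay":0,"az":0,"jaw":-1},
    {"x":0.46,"y":-0.1,"z":-0.3,"ax":0,"ay":0,"az":0,"jaw":-1},
    {"x":0.5,"y":-0.1,"z":-0.3,"ax":0,"ay":0,"az":0,"jaw":-1}
  ]
}}

```text
time: 7.65
tool_pos: [548.9, 126.9, 246.7]
tcp_rot: [-3.142, -0.0, 1.773]
contact_force: [-0.6, -0.6, -4.3]
grip_width: 11.7
finger_force: 30.0
```

Call:
{"method": "send_rows", "body": {
  "rows": [
    {"x":0.05,"y":0,"z":0,"ax":0,"ay":0,"az":0,"jaw":-1},
    {"x":0.15,"y":-0.02,"z":0,"ax":0,"ay":0,"az":0,"jaw":-1},
    {"x":0.28,"y":-0.04,"z":0,"ax":0,"ay":0,"az":0,"jaw":-1},
    {"x":0.42,"y":-0.06,"z":0,"ax":0,"ay":0,"az":0,"jaw":-1},
    {"x":0.56,"y":-0.08,"z":0,"ax":0,"ay":0,"az":0,"jaw":-1},
    {"x":0.68,"y":-0.1,"z":0,"ax":0,"ay":0,"az":0,"jaw":-1},
    {"x":0.76,"y":-0.11,"z":0,"ax":0,"ay":0,"az":0,"jaw":-1},
    {"x":0.79,"y":-0.11,"z":0,"ax":0,"ay":0,"az":0,"jaw":-1},
    {"x":0.79,"y":-0.11,"z":0,"ax":0,"ay":0,"az":0,"jaw":-1},
    {"x":0.79,"y":-0.11,"z":0,"ax":0,"ay":0,"az":0,"jaw":-1}
  ]
}}

```text
time: 8.9
tool_pos: [496.7, 275.4, 246.7]
tcp_rot: [3.142, 0.0, 1.771]
contact_force: [-0.2, 0.1, -4.1]
grip_width: 12.0
finger_force: 30.0
```

```bash
python3 - <<'E'
from plan import *
from h import *
p=fwd([589.397,31.748,186.741,101.51],(1.29,-.21,-.3,0)); print(p)
o=bot.get_obs(); print(o["tool_pos"],np.degrees(o["tcp_rot"]),o["grip_width"],o["contact_force"])
im,d=bot.capture("scene"); cv2.imwrite("pics/s2.png",im[:,:,::-1]); W=cloud("scene",im,d)
# board, slot visible now
hsv=cv2.cvtColor(im,cv2.COLOR_RGB2HSV)
m=box(W,d,210,350,160,280,84,94)&(hsv[...,1]>110)&(hsv[...,0]<25); _,l,s,_=cv2.connectedComponentsWithStats(m.astype(np.uint8)); rect(W[l==1+s[1:,4].argmax()],"board")
im,d=bot.capture("side"); cv2.imwrite("pics/d2.png",im[:,:,::-1]); W=cloud("side",im,d); rect(W[box(W,d,100,280,20,280,160,240)&(W[...,1]>200)],"can?")
E
```

```text
[496.76057267 276.17895616 246.741      101.51      ]
[496.70147145 275.43499229 246.68231142] [1.79998822e+02 1.47501359e-02 1.01458983e+02] 11.995826217125934 [-0.24489879  0.09106553 -4.1203272 ]
board 4226 rect [590.2  -6. ] [112.9 201.9] 2.6 z med 89.2 mean [593.9   8.6  89.1]
can? 2752 rect [ 787.9 1182.7] [1925.8  566.6] 57.3 z med 184.4 mean [728.  896.5 191.2]
```

View pics/s2.png

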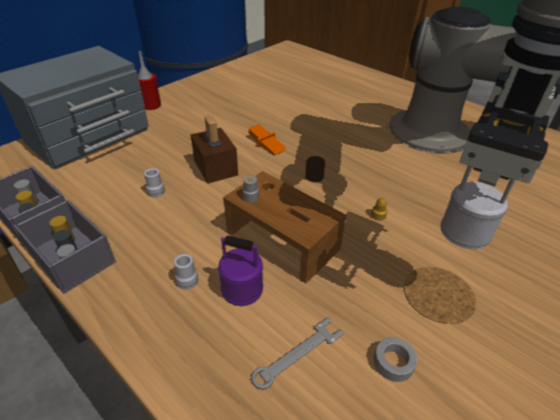

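The canister hangs upright at (473,213) above the mat, and the slot is now visible at (300,214). I lower it.

Call:
{"method": "send_rows", "body": {
  "rows": [
    {"x":0,"y":0,"z":0.04,"ax":0,"ay":0,"az":0,"jaw":-1},
    {"x":0,"y":0,"z":0.12,"ax":0,"ay":0,"az":0,"jaw":-1},
    {"x":0,"y":0,"z":0.24,"ax":0,"ay":0,"az":0,"jaw":-1},
    {"x":0,"y":0,"z":0.36,"ax":0,"ay":0,"az":0,"jaw":-1},
    {"x":0,"y":0,"z":0.48,"ax":0,"ay":0,"az":0,"jaw":-1},
    {"x":0,"y":0,"z":0.58,"ax":0,"ay":0,"az":0,"jaw":-1},
    {"x":0,"y":0,"z":0.66,"ax":0,"ay":0,"az":0,"jaw":-1},
    {"x":0,"y":0,"z":0.7,"ax":0,"ay":0,"az":0,"jaw":-1},
    {"x":0,"y":0,"z":0.72,"ax":0,"ay":0,"az":0,"jaw":-1},
    {"x":0,"y":0,"z":0.73,"ax":0,"ay":0,"az":0,"jaw":-1}
  ]
}}

```text
time: 10.25
tool_pos: [496.7, 276.2, 101.1]
tcp_rot: [3.141, -0.0, 1.772]
contact_force: [0.3, 0.5, -3.2]
grip_width: 11.5
finger_force: 30.0
```

Call:
{"method": "send_rows", "body": {
  "rows": [
    {"x":0,"y":0,"z":0,"ax":0,"ay":0,"az":0,"jaw":-1},
    {"x":0,"y":0,"z":0.003,"ax":0,"ay":0,"az":0,"jaw":-1},
    {"x":0,"y":0,"z":0.006,"ax":0,"ay":0,"az":0,"jaw":-1},
    {"x":0,"y":0,"z":0.006,"ax":0,"ay":0,"az":0,"jaw":-1},
    {"x":0,"y":0,"z":0.006,"ax":0,"ay":0,"az":0,"jaw":-1},
    {"x":0,"y":0,"z":0.006,"ax":0,"ay":0,"az":0,"jaw":-1},
    {"x":0,"y":0,"z":0.006,"ax":0,"ay":0,"az":0,"jaw":-1},
    {"x":0,"y":0,"z":0.006,"ax":0,"ay":0,"az":0,"jaw":-1},
    {"x":0,"y":0,"z":0.006,"ax":0,"ay":0,"az":0,"jaw":-1},
    {"x":0,"y":0,"z":0.006,"ax":0,"ay":0,"az":0,"jaw":-1}
  ]
}}

```text
time: 11.5
tool_pos: [496.6, 276.2, 99.8]
tcp_rot: [3.141, -0.0, 1.772]
contact_force: [0.3, -0.9, 0.2]
grip_width: 11.9
finger_force: 30.0
```

Call:
{"method": "send_rows", "body": {
  "rows": [
    {"x":0,"y":0,"z":0,"ax":0,"ay":0,"az":0,"jaw":-0.7},
    {"x":0,"y":0,"z":0,"ax":0,"ay":0,"az":0,"jaw":-0.5},
    {"x":0,"y":0,"z":0,"ax":0,"ay":0,"az":0,"jaw":-0.2},
    {"x":0,"y":0,"z":0,"ax":0,"ay":0,"az":0,"jaw":0},
    {"x":0,"y":0,"z":0,"ax":0,"ay":0,"az":0,"jaw":0},
    {"x":0,"y":0,"z":0,"ax":0,"ay":0,"az":0,"jaw":0},
    {"x":0,"y":0,"z":0,"ax":0,"ay":0,"az":0,"jaw":0},
    {"x":0,"y":0,"z":-0.03,"ax":0,"ay":0,"az":0,"jaw":0},
    {"x":0,"y":0,"z":-0.1,"ax":0,"ay":0,"az":0,"jaw":0},
    {"x":0,"y":0,"z":-0.2,"ax":0,"ay":0,"az":0,"jaw":0}
  ]
}}

```text
time: 12.75
tool_pos: [496.3, 276.1, 140.6]
tcp_rot: [-3.141, -0.0, 1.772]
contact_force: [-0.9, 0.1, 0.1]
grip_width: 46.3
finger_force: 0.0
```

Call:
{"method": "send_rows", "body": {
  "rows": [
    {"x":0,"y":0,"z":-0.2,"ax":0,"ay":0,"az":0,"jaw":0},
    {"x":0,"y":0,"z":-0.4,"ax":0,"ay":0,"az":0,"jaw":0},
    {"x":-0.1,"y":0,"z":-0.6,"ax":0,"ay":0,"az":0,"jaw":0},
    {"x":-0.25,"y":0,"z":-0.7,"ax":0,"ay":0,"az":0,"jaw":0},
    {"x":-0.4,"y":0,"z":-0.75,"ax":0,"ay":0,"az":0,"jaw":0},
    {"x":-0.55,"y":0,"z":-0.75,"ax":0,"ay":0,"az":0,"jaw":0},
    {"x":-0.7,"y":0,"z":-0.75,"ax":0,"ay":0,"az":0,"jaw":0},
    {"x":-0.8,"y":0,"z":-0.75,"ax":0,"ay":0,"az":0,"jaw":0},
    {"x":-0.8,"y":0,"z":-0.75,"ax":0,"ay":0,"az":0,"jaw":0},
    {"x":-0.8,"y":0,"z":-0.75,"ax":0,"ay":0,"az":0,"jaw":0}
  ]
}}

```text
time: 14.0
tool_pos: [528.1, 120.0, 289.7]
tcp_rot: [3.141, -0.001, 1.772]
contact_force: [-1.4, 1.1, 1.2]
grip_width: 45.8
finger_force: 0.0
```

```bash
python3 - <<'E'
from plan import *
from h import *
p=fwd([496.761,276.179,246.741,101.51],(0,0,.736,0));p=fwd(p,(-.8,0,-.95,0)); print(p)
o=bot.get_obs(); print(o["time"],o["tool_pos"],np.degrees(o["tcp_rot"]))
im,d=bot.capture("scene"); cv2.imwrite("pics/s3.png",im[:,:,::-1]); W=cloud("scene",im,d)
k=np.hypot(W[...,0]-497,W[...,1]-277)<60
rect(W[k&(d>0)&(W[...,2]>66)&(W[...,2]<80)],"lid"); rect(W[k&(d>0)&(W[...,2]>105)&(W[...,2]<130)],"bar")
im,d=bot.capture("wrist"); cv2.imwrite("pics/w3.png",im[:,:,::-1]); W=cloud("wrist",im,d,o); np.savez("w3.npz",p=im,d=d,W=W)
k=np.hypot(W[...,0]-497,W[...,1]-277)<60
if k.any(): rect(W[k&(d>0)&(W[...,2]>66)&(W[...,2]<80)],"lid")
E
```

```text
[528.68723368 119.39661705 289.541      101.51      ]
14.0 [528.12940478 120.01675609 289.69734578] [ 1.79990188e+02 -3.24512723e-02  1.01528306e+02]
lid 1155 rect [499.4 276.5] [69.4 69. ] 74.0 z med 72.0 mean [503.2 277.8  71.8]
bar 408 rect [499.1 276.5] [14.1 59.7] 10.6 z med 120.5 mean [500.6 277.  119.3]
lid 3149 rect [496.6 272.7] [71.6 64.5] 11.2 z med 72.8 mean [496.6 273.1  72.6]
```

View pics/w3.png

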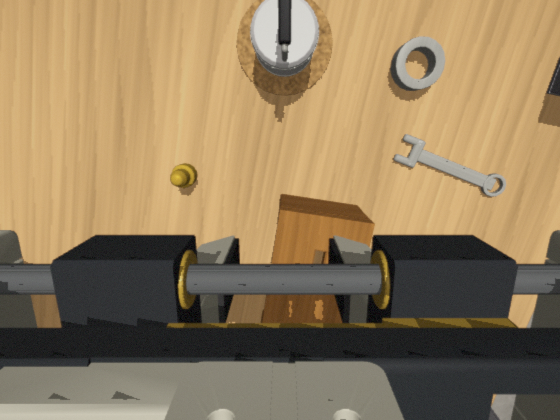

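The wrist view shows the canister upright on the mat at (285,35) and the slot partly visible at (319,257). I move on so that the slot comes into the wrist camera's view.

```bash
python3 - <<'E'
from plan import *
p=[528.687,119.397,289.541,101.51]
m=inv(p,(578,-60,300,92.5)); print(m)
E
```

```text
[-0.928  0.063 -0.052  0.15 ]
```

Call:
{"method": "send_rows", "body": {
  "rows": [
    {"x":-0.1,"y":0,"z":-0.02,"ax":0,"ay":0,"az":0.03,"jaw":0},
    {"x":-0.3,"y":0.02,"z":-0.05,"ax":0,"ay":0,"az":0.06,"jaw":0},
    {"x":-0.5,"y":0.04,"z":-0.05,"ax":0,"ay":0,"az":0.1,"jaw":0},
    {"x":-0.7,"y":0.06,"z":-0.05,"ax":0,"ay":0,"az":0.15,"jaw":0},
    {"x":-0.85,"y":0.06,"z":-0.05,"ax":0,"ay":0,"az":0.15,"jaw":0},
    {"x":-0.93,"y":0.06,"z":-0.05,"ax":0,"ay":0,"az":0.15,"jaw":0},
    {"x":-0.93,"y":0.06,"z":-0.05,"ax":0,"ay":0,"az":0.15,"jaw":0},
    {"x":-0.93,"y":0.06,"z":-0.05,"ax":0,"ay":0,"az":0.15,"jaw":0},
    {"x":-0.93,"y":0.06,"z":-0.05,"ax":0,"ay":0,"az":0.15,"jaw":0},
    {"x":-0.93,"y":0.06,"z":-0.05,"ax":0,"ay":0,"az":0.15,"jaw":0}
  ]
}}

```text
time: 15.35
tool_pos: [577.1, -59.8, 299.7]
tcp_rot: [3.141, -0.0, 1.616]
contact_force: [-0.2, -0.1, -0.4]
grip_width: 46.0
finger_force: 0.0
```

```bash
python3 - <<'E'
from plan import *
from h import *
p=fwd([528.687,119.397,289.541,101.51],(-.93,.06,-.05,.15)); print(p)
o=bot.get_obs(); print(o["time"],o["tool_pos"],np.degrees(o["tcp_rot"]))
im,d=bot.capture("wrist"); cv2.imwrite("pics/w4.png",im[:,:,::-1]); W=cloud("wrist",im,d,o); np.savez("w4.npz",p=im,d=d,W=W)
b=(d>0)&(abs(W[...,2]-89)<5)&(W[...,0]>510)&(W[...,0]<670)&(W[...,1]>-20)&(W[...,1]<110)
rect(W[b],"board")
h=(np.hypot(W[...,0]-588,W[...,1]-28)<40)&(d>0)&(W[...,2]<84)
_,l,s,_=cv2.connectedComponentsWithStats(h.astype(np.uint8)); print(s)
v,u=np.nonzero(b); print(u.min(),u.max(),v.min(),v.max())
E
```

```text
[577.55992538 -60.46805265 299.541       92.51      ]
15.35 [577.08025716 -59.75429161 299.71196313] [ 1.79986327e+02 -3.96986355e-03  9.25725592e+01]
board 11204 rect [586.3  35.8] [110.3 116.7] 2.7 z med 89.9 mean [586.5  39.8  89.9]
[[     0      0    560    420 234757]
 [   292     81     11     42    443]]
244 351 35 150
```

View pics/w4.png

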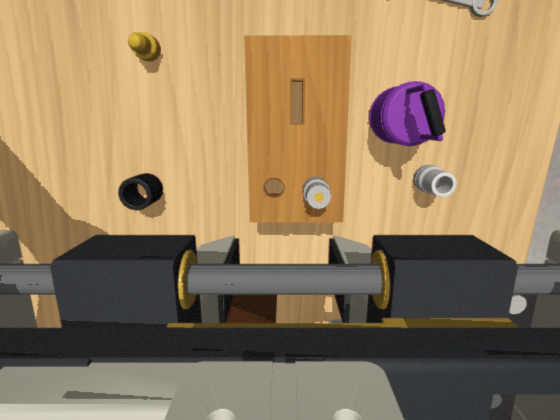

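```bash
python3 - <<'E'
from plan import *
from h import *
from scipy.spatial.transform import Rotation as Ro
z=np.load("w4.npz"); W,d,im=z["W"],z["d"],z["p"]
o=bot.get_obs(); m=bot.camera_model("wrist"); T=m["T_tool_cam"]; R=Ro.from_euler("xyz",o["tcp_rot"]).as_matrix()
C=R@T[:3,3]+o["tool_pos"]; f=210/np.tan(np.radians(m["vertical_fov"])/2)
h=(np.hypot(W[...,0]-588,W[...,1]-28)<40)&(d>0)&(W[...,2]<87)
v,u=np.nonzero(h); r=(np.c_[(u-m["cx"])/f,(v-m["cy"])/f,np.ones(len(u))]@T[:3,:3].T)@R.T
P=C+r*((89.9-C[2])/r[:,2])[:,None]; print(C); q=rect(P,"slot")
# grayscale edges across the slot, in plane
g=im[100].astype(int).sum(1); print(list(zip(range(284,312),g[284:312])))
g=im[:,297].astype(int).sum(1); print(list(zip(range(72,132),g[72:132])))
# board outline from full visible board
b=(d>0)&(abs(W[...,2]-89.9)<4)&(np.hypot(W[...,0]-590,W[...,1]+6)<125)
rect(W[b],"board all")
E
```

```text
[574.01311339   6.4570243  457.58952933]
slot 463 rect [597.8  29.7] [35.  44.2] 6.3 z med 89.9 mean [586.9  28.7  89.9]
[(284, np.int64(376)), (285, np.int64(377)), (286, np.int64(388)), (287, np.int64(387)), (288, np.int64(395)), (289, np.int64(384)), (290, np.int64(330)), (291, np.int64(325)), (292, np.int64(340)), (293, np.int64(338)), (294, np.int64(337)), (295, np.int64(335)), (296, np.int64(345)), (297, np.int64(350)), (298, np.int64(343)), (299, np.int64(334)), (300, np.int64(334)), (301, np.int64(315)), (302, np.int64(239)), (303, np.int64(310)), (304, np.int64(341)), (305, np.int64(395)), (306, np.int64(405)), (307, np.int64(403)), (308, np.int64(386)), (309, np.int64(387)), (310, np.int64(386)), (311, np.int64(383))]
[(72, np.int64(413)), (73, np.int64(416)), (74, np.int64(416)), (75, np.int64(418)), (76, np.int64(412)), (77, np.int64(410)), (78, np.int64(356)), (79, np.int64(318)), (80, np.int64(235)), (81, np.int64(187)), (82, np.int64(331)), (83, np.int64(344)), (84, np.int64(345)), (85, np.int64(347)), (86, np.int64(350)), (87, np.int64(341)), (88, np.int64(343)), (89,
[... 319 characters left out ...]
, np.int64(343)), (105, np.int64(347)), (106, np.int64(342)), (107, np.int64(348)), (108, np.int64(348)), (109, np.int64(347)), (110, np.int64(346)), (111, np.int64(345)), (112, np.int64(348)), (113, np.int64(344)), (114, np.int64(348)), (115, np.int64(345)), (116, np.int64(344)), (117, np.int64(344)), (118, np.int64(349)), (119, np.int64(348)), (120, np.int64(350)), (121, np.int64(343)), (122, np.int64(340)), (123, np.int64(333)), (124, np.int64(336)), (125, np.int64(399)), (126, np.int64(401)), (127, np.int64(402)), (128, np.int64(406)), (129, np.int64(403)), (130, np.int64(408)), (131, np.int64(406))]
board all 17355 rect [588.3  -6.2] [110.3 200.7] 2.8 z med 89.9 mean [587.2   4.1  89.9]
```

```bash
cat >> h.py <<'E'
def ray(uv,z,o):
    from scipy.spatial.transform import Rotation as Ro
    m=bot.camera_model("wrist"); T=m["T_tool_cam"]; R=Ro.from_euler("xyz",o["tcp_rot"]).as_matrix()
    C=R@T[:3,3]+o["tool_pos"]; f=210/np.tan(np.radians(m["vertical_fov"])/2); uv=np.atleast_2d(uv)
    r=(np.c_[(uv[:,0]-m["cx"])/f,(uv[:,1]-m["cy"])/f,np.ones(len(uv))]@T[:3,:3].T)@R.T
    return C+r*((z-C[2])/r[:,2])[:,None]
E
python3 - <<'E'
from plan import *
from h import *
o=bot.get_obs(); print(o["tool_pos"])
print(ray([(297,101),(289.5,101),(304.5,101),(297,77.5),(297,124.5)],89.9,o).round(1))
z=np.load("w3.npz"); W,d,im=z["W"],z["d"],z["p"]
k=(np.hypot(W[...,0]-497,W[...,1]-277)<60)&(W[...,2]>110)&(W[...,2]<130)&(d>0)
P=W[k]; a=ax(101.52); q=(P-[496.6,276.2,0])@a.T; print(len(P),"toolx",q[:,0].min(),q[:,0].max(),"tooly edges",np.percentile(q[:,1],[2,50,98]))
E
```

```text
[577.1209111  -59.8985908  299.68249236]
[[586.9  29.2  89.9]
 [578.9  28.8  89.9]
 [594.9  29.6  89.9]
 [585.6  52.8  89.9]
 [588.3   4.8  89.9]]
640 toolx -30.062392797387112 11.63597411099949 tooly edges [-6.02174419 -0.63074907  4.75451074]
```

```bash
python3 - <<'E'
from plan import *
p=[577.56,-60.468,299.541,92.51]
print(inv(p,(523,-285,290,69)))
p=fwd(p,(-1,-.22,.05,.39)); print(p, inv(p,(523,-285,290,69)))
E
```

```text
[-1.11  -0.322  0.048  0.392]
[ 542.36096459 -262.20304382  289.541        69.11      ] [-0.141 -0.05  -0.002  0.002]
```

The wrist view shows the slot at (297,101) with the coupler at (317,195). Now towards the gauge.

Call:
{"method": "send_rows", "body": {
  "rows": [
    {"x":-0.1,"y":-0.03,"z":0,"ax":0,"ay":0,"az":0.05,"jaw":0},
    {"x":-0.3,"y":-0.09,"z":0.02,"ax":0,"ay":0,"az":0.12,"jaw":0},
    {"x":-0.5,"y":-0.15,"z":0.05,"ax":0,"ay":0,"az":0.2,"jaw":0.2},
    {"x":-0.7,"y":-0.2,"z":0.05,"ax":0,"ay":0,"az":0.28,"jaw":0.3},
    {"x":-0.9,"y":-0.27,"z":0.05,"ax":0,"ay":0,"az":0.35,"jaw":0.3},
    {"x":-1.0,"y":-0.3,"z":0.05,"ax":0,"ay":0,"az":0.39,"jaw":0.3},
    {"x":-1.0,"y":-0.3,"z":0.05,"ax":0,"ay":0,"az":0.39,"jaw":0.3},
    {"x":-1.0,"y":-0.3,"z":0.05,"ax":0,"ay":0,"az":0.39,"jaw":0.3},
    {"x":-1.0,"y":-0.3,"z":0.05,"ax":0,"ay":0,"az":0.39,"jaw":0.3},
    {"x":-1.0,"y":-0.3,"z":0.05,"ax":0,"ay":0,"az":0.39,"jaw":0.3}
  ]
}}

```text
time: 16.65
tool_pos: [526.3, -262.1, 289.6]
tcp_rot: [3.141, -0.0, 1.208]
contact_force: [1.1, -0.3, 0.2]
grip_width: 59.8
finger_force: 0.0
```

```bash
python3 - <<'E'
from plan import *
from h import *
p=fwd([577.56,-60.468,299.541,92.51],(-1,-.3,.05,.39)); print(p)
o=bot.get_obs(); print(o["time"],o["tool_pos"],np.degrees(o["tcp_rot"]))
im,d=bot.capture("wrist"); cv2.imwrite("pics/w5.png",im[:,:,::-1]); W=cloud("wrist",im,d,o); np.savez("w5.npz",p=im,d=d,W=W)
k=(np.hypot(W[...,0]-523,W[...,1]+285)<80)&(d>0)
r=rect(W[k&(abs(W[...,2]-131)<4)],"grip top"); rect(W[k&(abs(W[...,2]-81)<2)],"collar"); rect(W[k&(abs(W[...,2]-75)<2.5)],"rest")
E
```

```text
[ 526.3763151  -262.90374388  289.541        69.11      ]
16.65 [ 526.33154862 -262.05080785  289.60878524] [ 1.79992500e+02 -8.59809390e-03  6.91994912e+01]
grip top 595 rect [ 521.3 -284.6] [35.5 17.8] 66.8 z med 130.6 mean [ 521.4 -284.2  130.6]
collar 403 rect [ 521.  -284.9] [55.9 25.9] 67.7 z med 80.8 mean [ 523.7 -275.1   80.8]
rest 4220 rect [ 521.1 -284.1] [99.4 76.2] 69.2 z med 74.9 mean [ 522.2 -281.    74.9]
```

View pics/w5.png

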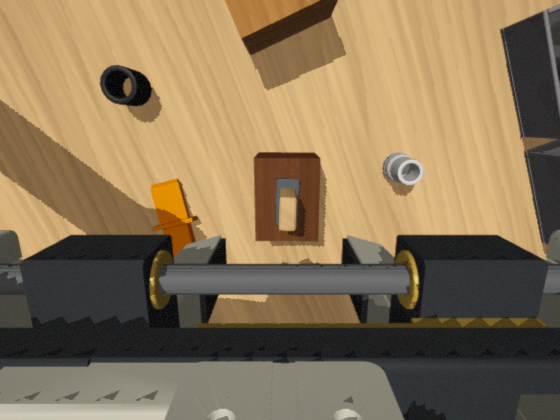

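```bash
python3 - <<'E'
from plan import *
p=[526.376,-262.904,289.541,69.11]
print(inv(p,(521.7,-285,90.5,67.2)))
E
```

```text
[-0.112  0.018  0.995  0.032]
```

The wrist view shows the wooden grip at (288,208) on the grey collar in the rest block at (287,197), with the orange look-alike lying at (173,215), clear of it. I descend onto the grip.

Call:
{"method": "send_rows", "body": {
  "rows": [
    {"x":-0.05,"y":0.01,"z":0.05,"ax":0,"ay":0,"az":0.03,"jaw":0.3},
    {"x":-0.11,"y":0.018,"z":0.15,"ax":0,"ay":0,"az":0.03,"jaw":0.3},
    {"x":-0.11,"y":0.018,"z":0.3,"ax":0,"ay":0,"az":0.03,"jaw":0.3},
    {"x":-0.11,"y":0.018,"z":0.45,"ax":0,"ay":0,"az":0.03,"jaw":0.3},
    {"x":-0.11,"y":0.018,"z":0.6,"ax":0,"ay":0,"az":0.03,"jaw":0.3},
    {"x":-0.11,"y":0.018,"z":0.74,"ax":0,"ay":0,"az":0.03,"jaw":0.3},
    {"x":-0.11,"y":0.018,"z":0.86,"ax":0,"ay":0,"az":0.03,"jaw":0.3},
    {"x":-0.11,"y":0.018,"z":0.95,"ax":0,"ay":0,"az":0.03,"jaw":0.3},
    {"x":-0.11,"y":0.018,"z":0.99,"ax":0,"ay":0,"az":0.03,"jaw":0.2},
    {"x":-0.11,"y":0.018,"z":0.995,"ax":0,"ay":0,"az":0.03,"jaw":0}
  ]
}}

```text
time: 17.95
tool_pos: [521.2, -285.0, 89.9]
tcp_rot: [-3.141, -0.0, 1.174]
contact_force: [0.8, -0.2, 0.3]
grip_width: 49.2
finger_force: 0.0
```

Call:
{"method": "send_rows", "body": {
  "rows": [
    {"x":0,"y":0,"z":0,"ax":0,"ay":0,"az":0,"jaw":-0.2},
    {"x":0,"y":0,"z":0,"ax":0,"ay":0,"az":0,"jaw":-0.4},
    {"x":0,"y":0,"z":0,"ax":0,"ay":0,"az":0,"jaw":-0.5},
    {"x":0,"y":0,"z":0,"ax":0,"ay":0,"az":0,"jaw":-0.6},
    {"x":0,"y":0,"z":0,"ax":0,"ay":0,"az":0,"jaw":-0.7},
    {"x":0,"y":0,"z":0,"ax":0,"ay":0,"az":0,"jaw":-1},
    {"x":0,"y":0,"z":0,"ax":0,"ay":0,"az":0,"jaw":-1},
    {"x":0,"y":0,"z":0,"ax":0,"ay":0,"az":0,"jaw":-1},
    {"x":0,"y":0,"z":0,"ax":0,"ay":0,"az":0,"jaw":-1},
    {"x":0,"y":0,"z":0,"ax":0,"ay":0,"az":0,"jaw":-1}
  ]
}}

```text
time: 19.2
tool_pos: [521.6, -284.9, 90.7]
tcp_rot: [3.141, -0.0, 1.175]
contact_force: [-0.8, 0.8, 3.5]
grip_width: 18.1
finger_force: 30.0
```

Call:
{"method": "send_rows", "body": {
  "rows": [
    {"x":0,"y":0,"z":-0.03,"ax":0,"ay":0,"az":0,"jaw":-1},
    {"x":0,"y":0,"z":-0.08,"ax":0,"ay":0,"az":0,"jaw":-1},
    {"x":0,"y":0,"z":-0.16,"ax":0,"ay":0,"az":0,"jaw":-1},
    {"x":0,"y":0,"z":-0.26,"ax":0,"ay":0,"az":0,"jaw":-1},
    {"x":0,"y":0,"z":-0.36,"ax":0,"ay":0,"az":0,"jaw":-1},
    {"x":0,"y":0,"z":-0.46,"ax":0,"ay":0,"az":0,"jaw":-1},
    {"x":0,"y":0,"z":-0.56,"ax":0,"ay":0,"az":0,"jaw":-1},
    {"x":0,"y":0,"z":-0.66,"ax":0,"ay":0,"az":0,"jaw":-1},
    {"x":0,"y":0,"z":-0.73,"ax":0,"ay":0,"az":0,"jaw":-1},
    {"x":0,"y":0,"z":-0.75,"ax":0,"ay":0,"az":0,"jaw":-1}
  ]
}}

```text
time: 20.45
tool_pos: [521.7, -285.0, 241.8]
tcp_rot: [3.14, 0.0, 1.175]
contact_force: [-0.1, 0.6, -2.4]
grip_width: 18.2
finger_force: 30.0
```

```bash
python3 - <<'E'
from plan import *
p=fwd([526.376,-262.904,289.541,69.11],(-.11,.018,.995,.03)); p=fwd(p,(0,0,-.75,0)); print(p)
t=np.array([587.4,28.9,240,92.8])
q=p+(t-p)*.5; m=inv(p,q).round(2); p=fwd(p,m); print(m,p); m=inv(p,t); print(m,fwd(p,m))
E
```

```text
[ 521.89471142 -284.7415377   240.541        67.31      ]
[ 0.79 -0.15  0.   -0.21] [ 555.16426222 -127.39752927  240.541        79.91      ]
[ 0.798  0.022  0.003 -0.215] [587.4573161   28.96320325 239.941       92.81      ]
```

Call:
{"method": "send_rows", "body": {
  "rows": [
    {"x":0.03,"y":0,"z":0,"ax":0,"ay":0,"az":-0.01,"jaw":-1},
    {"x":0.1,"y":-0.02,"z":0,"ax":0,"ay":0,"az":-0.04,"jaw":-1},
    {"x":0.22,"y":-0.04,"z":0,"ax":0,"ay":0,"az":-0.07,"jaw":-1},
    {"x":0.36,"y":-0.07,"z":0,"ax":0,"ay":0,"az":-0.11,"jaw":-1},
    {"x":0.5,"y":-0.1,"z":0,"ax":0,"ay":0,"az":-0.15,"jaw":-1},
    {"x":0.63,"y":-0.12,"z":0,"ax":0,"ay":0,"az":-0.18,"jaw":-1},
    {"x":0.73,"y":-0.14,"z":0,"ax":0,"ay":0,"az":-0.2,"jaw":-1},
    {"x":0.78,"y":-0.15,"z":0,"ax":0,"ay":0,"az":-0.21,"jaw":-1},
    {"x":0.79,"y":-0.15,"z":0,"ax":0,"ay":0,"az":-0.21,"jaw":-1},
    {"x":0.79,"y":-0.15,"z":0,"ax":0,"ay":0,"az":-0.21,"jaw":-1}
  ]
}}

```text
time: 21.7
tool_pos: [554.7, -128.0, 240.4]
tcp_rot: [-3.142, 0.0, 1.394]
contact_force: [0.5, 0.1, -2.7]
grip_width: 18.5
finger_force: 30.0
```

Call:
{"method": "send_rows", "body": {
  "rows": [
    {"x":0.03,"y":0,"z":0,"ax":0,"ay":0,"az":-0.01,"jaw":-1},
    {"x":0.1,"y":0,"z":0,"ax":0,"ay":0,"az":-0.04,"jaw":-1},
    {"x":0.22,"y":0,"z":0,"ax":0,"ay":0,"az":-0.07,"jaw":-1},
    {"x":0.36,"y":0.01,"z":0,"ax":0,"ay":0,"az":-0.11,"jaw":-1},
    {"x":0.5,"y":0.01,"z":0,"ax":0,"ay":0,"az":-0.15,"jaw":-1},
    {"x":0.63,"y":0.02,"z":0,"ax":0,"ay":0,"az":-0.18,"jaw":-1},
    {"x":0.73,"y":0.022,"z":0,"ax":0,"ay":0,"az":-0.2,"jaw":-1},
    {"x":0.78,"y":0.022,"z":0,"ax":0,"ay":0,"az":-0.215,"jaw":-1},
    {"x":0.798,"y":0.022,"z":0,"ax":0,"ay":0,"az":-0.215,"jaw":-1},
    {"x":0.798,"y":0.022,"z":0,"ax":0,"ay":0,"az":-0.215,"jaw":-1}
  ]
}}

```text
time: 22.95
tool_pos: [587.0, 28.5, 240.5]
tcp_rot: [-3.142, 0.0, 1.619]
contact_force: [0.4, 0.1, -2.4]
grip_width: 17.8
finger_force: 30.0
```

Call:
{"method": "send_rows", "body": {
  "rows": [
    {"x":0,"y":0,"z":0.03,"ax":0,"ay":0,"az":0,"jaw":-1},
    {"x":0,"y":0,"z":0.08,"ax":0,"ay":0,"az":0,"jaw":-1},
    {"x":0,"y":0,"z":0.14,"ax":0,"ay":0,"az":0,"jaw":-1},
    {"x":0,"y":0,"z":0.2,"ax":0,"ay":0,"az":0,"jaw":-1},
    {"x":0,"y":0,"z":0.26,"ax":0,"ay":0,"az":0,"jaw":-1},
    {"x":0,"y":0,"z":0.3,"ax":0,"ay":0,"az":0,"jaw":-1},
    {"x":0,"y":0,"z":0.3,"ax":0,"ay":0,"az":0,"jaw":-1},
    {"x":0,"y":0,"z":0.3,"ax":0,"ay":0,"az":0,"jaw":-1},
    {"x":0,"y":0,"z":0.3,"ax":0,"ay":0,"az":0,"jaw":-1},
    {"x":0,"y":0,"z":0.3,"ax":0,"ay":0,"az":0,"jaw":-1}
  ]
}}

```text
time: 24.2
tool_pos: [587.2, 28.9, 180.9]
tcp_rot: [3.141, 0.0, 1.62]
contact_force: [-0.3, -1.4, -1.2]
grip_width: 17.8
finger_force: 30.0
```

```bash
python3 - <<'E'
from h import *
o=bot.get_obs(); print(o["time"],o["tool_pos"],np.degrees(o["tcp_rot"]),o["contact_force"])
for n in ("scene","side"):
    im,d=bot.capture(n); W=cloud(n,im,d); np.savez(n+"6.npz",p=im,d=d,W=W)
    k=(np.hypot(W[...,0]-588,W[...,1]-29)<40)&(d>0)&(W[...,2]>97)&(W[...,2]<175)
    v,u=np.nonzero(k); c=im[max(0,v.min()-60):v.max()+40,u.min()-50:u.max()+50]
    cv2.imwrite(f"pics/{n}6.png",cv2.resize(c[:,:,::-1],None,fx=3,fy=3,interpolation=2)[:600,:500]); rect(W[k],n)
    for a,b in ((98,110),(112,124),(126,138),(140,150),(156,164)): 
        j=k&(W[...,2]>a)&(W[...,2]<b)
        if j.sum()>8: rect(W[j],f"{a}")
a=cv2.imread("pics/scene6.png");b=cv2.imread("pics/side6.png");h=min(len(a),len(b),600);cv2.imwrite("pics/both6.png",np.hstack([a[:h,:400],b[:h,:400]]))
E
```

```text
24.2 [587.20837058  28.8728382  180.88116457] [1.79958822e+02 5.72868369e-04 9.28086430e+01] [-0.30517682 -1.38250734 -1.19822409]
scene 713 rect [589.1  29. ] [28.3 56.7] 4.3 z med 148.2 mean [593.   33.1 148.2]
112 104 rect [592.4  29.8] [ 9.7 41.1] 14.3 z med 118.9 mean [592.   31.6 118.8]
126 124 rect [592.6  29.7] [10.7 41.4] 15.5 z med 132.1 mean [592.   31.8 132.1]
140 106 rect [592.8  29.6] [ 9.8 41.3] 14.7 z med 145.0 mean [592.1  31.7 144.9]
156 10 rect [593.7  30.5] [ 1.7 35.2] 2.4 z med 156.8 mean [593.3  30.6 157. ]
side 485 rect [586.   26.8] [27.9 59.1] 8.7 z med 147.9 mean [583.9  21.8 146.9]
112 74 rect [586.1  27.2] [10. 42.] 4.8 z med 118.4 mean [584.4  23.8 118.4]
126 81 rect [586.8  27.9] [11.9 42.5] 0.6 z med 132.1 mean [584.4  22.9 132.1]
140 73 rect [584.4  26.6] [10.  42.4] 13.0 z med 145.1 mean [584.5  22.6 145.3]
156 17 rect [586.5  23.6] [ 8.8 34.1] 5.2 z med 157.2 mean [585.5  18.5 157.3]
```

View pics/both6.png

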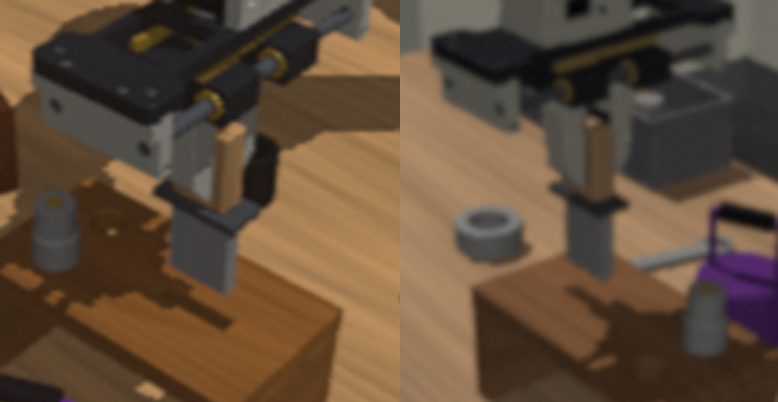

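Both views show the gauge upright above the slot, tip at about (235,290) in the left crop and (605,278) in the right. I lower it slowly and watch the force.

Call:
{"method": "send_rows", "body": {
  "rows": [
    {"x":0,"y":0,"z":0.03,"ax":0,"ay":0,"az":0,"jaw":-1},
    {"x":0,"y":0,"z":0.06,"ax":0,"ay":0,"az":0,"jaw":-1},
    {"x":0,"y":0,"z":0.08,"ax":0,"ay":0,"az":0,"jaw":-1},
    {"x":0,"y":0,"z":0.09,"ax":0,"ay":0,"az":0,"jaw":-1},
    {"x":0,"y":0,"z":0.1,"ax":0,"ay":0,"az":0,"jaw":-1},
    {"x":0,"y":0,"z":0.11,"ax":0,"ay":0,"az":0,"jaw":-1},
    {"x":0,"y":0,"z":0.12,"ax":0,"ay":0,"az":0,"jaw":-1},
    {"x":0,"y":0,"z":0.125,"ax":0,"ay":0,"az":0,"jaw":-1},
    {"x":0,"y":0,"z":0.125,"ax":0,"ay":0,"az":0,"jaw":-1},
    {"x":0,"y":0,"z":0.125,"ax":0,"ay":0,"az":0,"jaw":-1}
  ]
}}

```text
time: 25.55
tool_pos: [587.1, 28.9, 155.6]
tcp_rot: [3.141, -0.0, 1.62]
contact_force: [-0.9, 0.4, -2.2]
grip_width: 17.8
finger_force: 30.0
```

Call:
{"method": "send_rows", "body": {
  "rows": [
    {"x":0,"y":0,"z":0.01,"ax":0,"ay":0,"az":0,"jaw":-1},
    {"x":0,"y":0,"z":0.02,"ax":0,"ay":0,"az":0,"jaw":-1},
    {"x":0,"y":0,"z":0.03,"ax":0,"ay":0,"az":0,"jaw":-1},
    {"x":0,"y":0,"z":0.035,"ax":0,"ay":0,"az":0,"jaw":-1},
    {"x":0,"y":0,"z":0.04,"ax":0,"ay":0,"az":0,"jaw":-1},
    {"x":0,"y":0,"z":0.045,"ax":0,"ay":0,"az":0,"jaw":-1},
    {"x":0,"y":0,"z":0.05,"ax":0,"ay":0,"az":0,"jaw":-1},
    {"x":0,"y":0,"z":0.05,"ax":0,"ay":0,"az":0,"jaw":-1},
    {"x":0,"y":0,"z":0.05,"ax":0,"ay":0,"az":0,"jaw":-1},
    {"x":0,"y":0,"z":0.05,"ax":0,"ay":0,"az":0,"jaw":-1}
  ]
}}

```text
time: 26.8
tool_pos: [587.1, 28.9, 145.6]
tcp_rot: [3.141, -0.0, 1.62]
contact_force: [-0.5, -0.2, -1.9]
grip_width: 17.8
finger_force: 30.0
```

Call:
{"method": "send_rows", "body": {
  "rows": [
    {"x":0,"y":0,"z":0.01,"ax":0,"ay":0,"az":0,"jaw":-1},
    {"x":0,"y":0,"z":0.025,"ax":0,"ay":0,"az":0,"jaw":-1},
    {"x":0,"y":0,"z":0.04,"ax":0,"ay":0,"az":0,"jaw":-1},
    {"x":0,"y":0,"z":0.055,"ax":0,"ay":0,"az":0,"jaw":-1},
    {"x":0,"y":0,"z":0.07,"ax":0,"ay":0,"az":0,"jaw":-1},
    {"x":0,"y":0,"z":0.085,"ax":0,"ay":0,"az":0,"jaw":-1},
    {"x":0,"y":0,"z":0.095,"ax":0,"ay":0,"az":0,"jaw":-1},
    {"x":0,"y":0,"z":0.105,"ax":0,"ay":0,"az":0,"jaw":-1},
    {"x":0,"y":0,"z":0.105,"ax":0,"ay":0,"az":0,"jaw":-1},
    {"x":0,"y":0,"z":0.105,"ax":0,"ay":0,"az":0,"jaw":-1}
  ]
}}

```text
time: 28.05
tool_pos: [587.1, 28.9, 124.6]
tcp_rot: [3.141, -0.0, 1.62]
contact_force: [-1.0, 0.5, -2.8]
grip_width: 17.9
finger_force: 30.0
```

```bash
python3 - <<'E'
from h import *
for _ in range(4):
    o=bot.get_obs(); print(o["time"],o["tool_pos"].round(1),o["contact_force"].round(1),o["moment"].round(2)); im,d=bot.capture("side")
W=cloud("side",im,d)
k=(np.hypot(W[...,0]-588,W[...,1]-29)<40)&(d>0)
rect(W[k&(W[...,2]>97)&(W[...,2]<113)],"collar side"); rect(W[k&(W[...,2]>20)&(W[...,2]<70)],"below")
ii,d=bot.capture("scene"); b=cv2.hconcat([im[130:280,170:370,::-1].copy(),ii[130:280,190:390,::-1].copy()]); cv2.imwrite("pics/end.png",cv2.resize(b,None,fx=2,fy=2))
E
```

```text
28.05 [587.1  28.9 124.6] [-1.   0.5 -2.8] [-0.11  0.09 -0.  ]
28.1 [587.2  28.9 124.7] [-1.   0.5 -3. ] [-0.06  0.04 -0.01]
28.15 [587.1  28.9 124.6] [ 0.3 -0.8 -2.4] [-0.11 -0.02  0.02]
28.2 [587.1  28.9 124.6] [ 0.4 -0.9 -2.3] [-0.12  0.04 -0.02]
collar side 95 rect [584.3  27.4] [26.4 62. ] 11.7 z med 110.0 mean [582.6  19.2 107.4]
below 0 rect [0. 0.] [0. 0.] 0.0 z med nan mean [nan nan nan]
  return _methods._mean(a, axis=axis, dtype=dtype,
  ret = ret.dtype.type(ret / rcount)
h.py:12: RuntimeWarning: Mean of empty slice.
  r=cv2.minAreaRect(P[:,:2].astype(np.float32)); print(t,len(P),"rect",np.round(r[0],1),np.round(r[1],1),round(r[2],1),"z med",np.round(np.median(P[:,2]),1),"mean",P.mean(0).round(1)); return r
  ret = um.true_divide(
```

View pics/end.png

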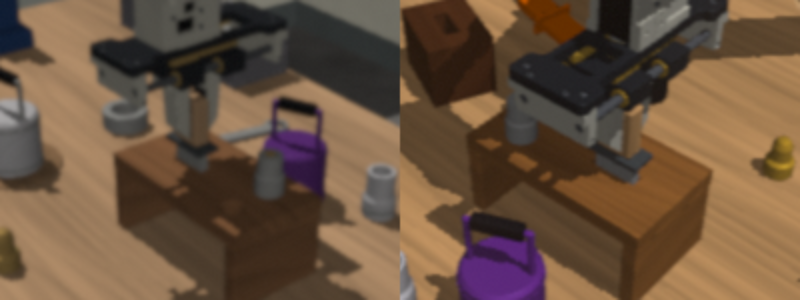

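The picture shows the blade in the slot, with the collar clear above the board at (195,155) on the left and (620,165) on the right. The canister stands on the mat at (15,140). The force is only the gauge's weight, so I hand in.

```bash
python3 -c "
from plant import bot
print(bot.close_job())"
```

```text
the job is handed in; nothing more can be done
None
```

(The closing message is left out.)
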